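# Overhang the cutting board on the butcher block

## Task

First push the steel pastry ring aside, out of the way of the thin white cutting board but still standing on the wooden block. Then slide the board, without it touching the ring, to the block's left-hand edge (left as the robot sees it) until 40 mm of its slotted end sticks out square over that edge, so that a hand can reach its slot from below. Only push or drag with the fingertips, pick nothing up, and leave the ramekin, tumbler and jar where they are.

Things in the scene. Friction and masses are not known exactly. Their poses are not given: they have to be found in the camera images.
- block: Fixed butcher block of light and darker wood strips, 300 mm along its x, 420 mm along its y, 40 mm high, lying on the steel bench. Origin: centre of its underside (on the bench); z up. Its +y end is the left-hand edge, 210 mm from the origin; the top is at 40 mm. Its place varies and it is turned by up to about 12 degrees. Nothing stands beyond its left-hand edge.
- block_edge (a point): Middle of the block's left-hand (+y) top edge, with the block's axes.
- board: Loose thin white plastic cutting board lying flat on the block, 110 mm along its x, 160 mm along its y, 8 mm thick, about 0.15 kg (varies), friction against the wood varies. Origin: centre of its underside; z up. Its +y end, facing roughly the block's left-hand edge, has a through hand slot 60 mm (x) by 18 mm (y), 10 to 28 mm from that end. It starts up to about 17 degrees askew to the block.
- board_lip (a point): Middle of the board's slotted (+y) end face, at half thickness: 80 mm from the board's origin along its +y. Its distance past the block's left-hand edge is the overhang.
- ring: Loose steel pastry ring, an open tube 68 mm outside and 62 mm inside diameter, 45 mm high, about 0.12 kg, standing upright on the block between the board and the left-hand edge. Origin: centre of its underside.
- ramekin: Small white ceramic bowl, 60 mm wide at the rim, 35 mm high, loose on the block near its far (+x) right-hand corner; leave it. Origin: centre of its underside.
- tumbler: Clear drinking glass 68 mm wide, 100 mm high, loose on the bench to the right of the block; leave it. Origin: centre of its underside.
- jar: Closed amber glass jar with a steel cap, 64 mm wide, 90 mm high, loose on the bench to the right of the block; leave it. Origin: centre of its underside.

How it is judged (in metres and radians):
On the way:
1. the ring has been pushed aside (over 30 mm) and stands on the block while the board is still short of the edge (distance of ring from where it was at the start of the episode above 0.03 m and angle between ring's own z axis and vertical below 0.1 rad and linear speed of ring below 0.02 m/s and y of board_lip in the frame of block below 0.2 m), for 0.2 s.
At the end, for the whole second after the job is handed in: The board lies flat and still on the block with its slotted end 32 to 48 mm past the left-hand edge, square to it within about 6 degrees, its centre within 100 mm of the edge's middle; the ring stands upright and still on the block, not pressing on the board (y of board_lip in the frame of block between 0.242 and 0.258 m and x of board in the frame of block between -0.1 and 0.1 m and z of board in the frame of block between 0.036 and 0.044 m and angle between each of board, ring's own z axis and vertical below 0.06 rad and angle between the y axis of board and the y axis of block, either way round below 0.1 rad and linear speed of each of board, ring below 0.01 m/s and height (world z) of ring between 0.036 and 0.044 m and x of ring in the frame of block between -0.15 and 0.15 m and y of ring in the frame of block between -0.21 and 0.21 m and contact force between ring and board below 0.05 N); the robot touches nothing.
It fails at once if the board is lifted off the block by over 8 mm or tipped (height (world z) of board above 0.048 m or angle between board's own z axis and vertical above 0.2 rad).
It fails at once if the ring is lifted off the block by over 8 mm or tipped (height (world z) of ring above 0.048 m or angle between ring's own z axis and vertical above 0.35 rad).
It fails at once if the board touches the ring (contact force between board and ring above 0.2 N).
It fails at once if the ramekin, tumbler or jar is moved by over 15 mm (distance of any of ramekin, tumbler, jar from where it was at the start of the episode above 0.015 m).
It fails at once if the ramekin, tumbler or jar is picked up (height (world z) of ramekin above 0.05 m or height (world z) of any of tumbler, jar above 0.01 m).
It also fails if it takes over 58 s, if anything falls off the work surface, if the arm or the gripper's body presses on something with over 40 N, if the wrist force passes 120 N, or if a joint passes its speed limit or range.

## Robot

A 6-joint arm with a two-finger parallel gripper is mounted at the origin on the work surface. World frame = base frame: x ahead of the robot, y to its left, z up, the work surface at z = 0. Lengths are in mm, angles in rad, forces in N, time in s.
With the tool pointing down it reaches from about 325 to 775 mm from the base axis. Payload 9.3 kg.
Tool frame: the origin (TCP) lies between the finger pads; the fingertips stand 11 mm ahead of it and the grasp point (between the pads) lies 8 mm behind it (r.nose_length is the distance from the TCP to the fingertips, in mm); z points along the fingers, y is the direction in which the jaws open and shut (so a half turn about z gives the same grasp; the last joint's range is limited). The gripper opens to 85 mm and grips with 20 to 120 N. Pads are 22 mm wide; open, the fingers measure 114 mm over their backs; the gripper's body (76 mm by 85 mm) begins 54 mm behind the grasp point. The pads swing forward as they close: fully open they stand 13 mm farther back than shut.
Start: joints at [-1.286, 0.259, 0.021, 1.334, 0, 1.418], TCP at [233.164, -498.127, 220.879] pointing down, gripper open.
Joint ranges: [-3.04, 3.04], [-0.91, 1.82], [-1.04, 1.36], [-1.92, 1.95], [-1.52, 1.45], [-3.14, 3.14]. Speed limits (rad/s): [2.22, 2.22, 2.79, 3.14, 3.14, 3.14].

## Interface

Orientations are given as a rotation vector (axis times angle).
In Python, from rig import sensors, eyes, workorder, finder, r gives the robot as it stands.
- The arm moves only by the tool step_arm, never from a script. Its argument "commands" is a list of rows, each a list of 2 entries, a list of its own where there are three numbers: the shift along the tool's x, y, z in mm, then the turn about the tool's z in degrees. In form: [[[tx, ty, tz], yaw], ...]. A call has 1 to 10 rows; each row shifts and turns the commanded pose from where the row before left it, along the tool's axes as they then stand; what a row does not reach is not made up. A row lasts 1/12 s, in which the tool goes at most 41.7 mm and 7.16 degrees, less where a joint would pass 70% of its speed; a pose out of reach is approached as far as the arm can. A call with a gripper value outside its range is refused whole. "jaw" is the finger opening in mm, from 0 to 85.4, set as the call begins (left out, the last holds). The fingers move at their own pace and stop on an object; the grip force is fixed at half the most. Time passes only in rows, so rows that do not move let the fingers close. It gives the time, the measured TCP pose, the force and the opening at its end, in the units of the state.
- sensors.state(): the state, without advancing time (a new reading comes with each control period).
- eyes.read_camera(name): name is "scene" or "top"; returns a dict with "color" (480x640x3 uint8, red, green, blue), "range_z" (480x640 float32, mm along the optical axis (not along the pixel's ray), 0 where there is no reading), "K" (3x3 intrinsics, pixels), "xyz" and "attitude" of the camera in the world. Camera axes: x right, y up, looking along -z (the intrinsics and any distortion apply to the point x, -y, -z); pixel columns grow to the right and rows downward; lengths in mm; the calibration is good to about 2 mm. A picture is of the moment at which its call begins.
- workorder.hand_in(): hands the job in, once; it reports no verdict.
Trained networks look in the newest picture that a camera, given by its name, has taken for a name from the list of things; names that differ only in an ending like _2 or _b are one class to them, and where a whole thing is asked for, a point or a joint stands for the part that bears it (a point fixed in the world has none). Each returns a list of dicts, best first, with "p" (0 to 1); they miss things now and then, are a little off and sometimes report something else, mostly with a low value. They report only what shows in the picture. A call takes as long as a camera call.
- finder.outline_of(camera, name): "mask" (480x640 bool, what is visible of it) and "bbox" ([left, top, right, bottom] in pixels, round what is visible of it).
The state is a dict: "time_s": time; "joints": joint angles; "joint_vel": joint speeds; "joint_efforts": joint torques, N m; "position": TCP position; "tcp_rot": TCP orientation; "ft_force": force on the tool from outside, world axes, zero at the start; "wrist_torque": the same for the moment, N m; "finger_gap": opening from 0.0 (shut) to 1.0 (fully open).
Only numpy, scipy, OpenCV 4.12 (cv2) and the standard library are available. Lean on these libraries where they do the work, as an engineer would, in place of code of your own. Each camera call takes 0.05 s, during which the arm holds its last target.

## Working session

There is one attempt and no reset: what is moved stays moved. The work goes in short steps, Python scripts to look and compute and a tool call to move; the robot and the scene stay as the last step left them, time stands still between calls to the robot, and variables do not carry over. Pictures are saved under pics/ and viewed, and the job is handed in when it is done.

Besides the shell and the picture viewer there is one more tool, called after "Emit:" as a command line: name --argument value ..., lists and objects as JSON in quotes. step_arm: Moves the arm, as the interface text tells. Its arguments: {"type":"object","properties":{"commands":{"type":"array"},"jaw":{"type":"number"}},"required":["commands"]}

```bash
mkdir -p pics; ls; python3 - <<'E'
from rig import sensors, eyes, r
import cv2, numpy as np
print(sensors.state())
for n in ("top","scene"):
    c=eyes.read_camera(n); cv2.imwrite(f"pics/{n}0.png",c["color"][:,:,::-1]); print(n,c["K"],c["xyz"],c["attitude"])
E
```

```text
pics
{'time_s': 0.0, 'joints': array([-1.28564053e+00,  2.59180358e-01,  2.07551647e-02,  1.33372169e+00,
       -6.79121961e-06,  1.41818692e+00]), 'joint_vel': array([ 1.11616615e-03,  1.01907667e-05,  5.87274051e-04, -3.78770944e-04,
        3.61535245e-04,  6.69446263e-04]), 'joint_efforts': array([-7.57659218e-04, -5.55644774e+01,  3.44527602e+01,  1.39541278e-02,
       -3.20560321e-04, -2.01326571e-06]), 'position': array([ 233.05576156, -497.84241474,  220.27002417]), 'tcp_rot': array([-3.06532141e+00, -6.81869849e-01,  1.51071712e-04]), 'ft_force': array([ 0.32721942, -0.33198785,  0.0442402 ]), 'wrist_torque': array([ 0.01215937, -0.00850708,  0.04007958]), 'finger_gap': 1.0013142260816126}
top [[608.02787554   0.         326.07799545]
 [  0.         608.02787554 234.0255191 ]
 [  0.           0.           1.        ]] [ 420.25815428  -94.34316078 1073.20390788] [ 0.14328271 -0.13889844 -1.58213605]
scene [[598.47103863   0.         311.62813886]
 [  0.         598.47103863 249.9237331 ]
 [  0.           0.           1.        ]] [1263.22326851 -142.78360695  901.12174157] [0.55154716 0.49576669 1.43999716]
```

View pics/top0.png

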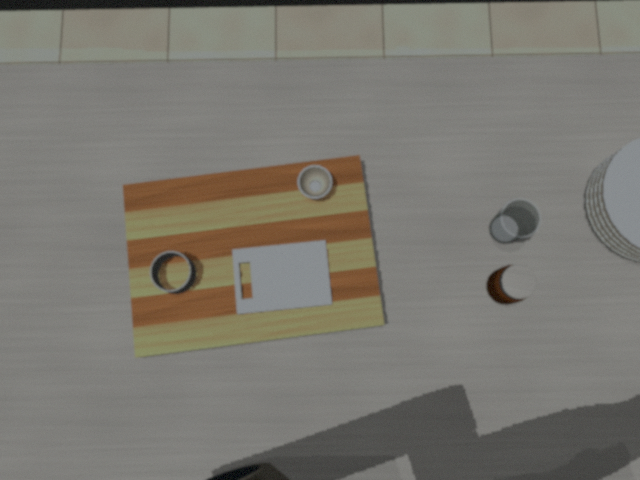

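View pics/scene0.png

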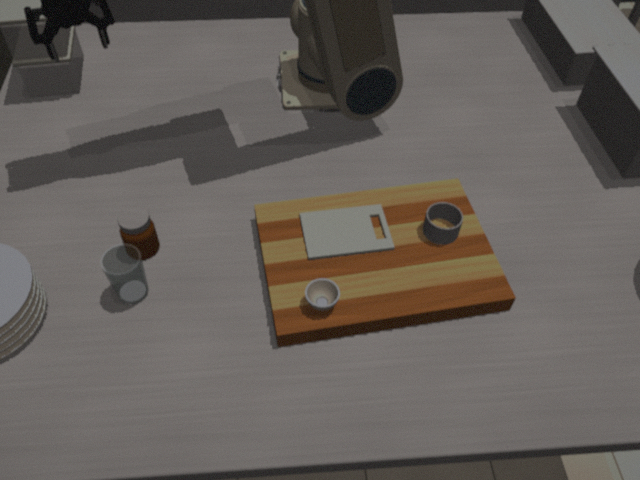

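```bash
cat > h.py <<'E'
from rig import sensors, eyes, finder, workorder, r
import cv2, numpy as np
from scipy.spatial.transform import Rotation as R
def rays(c,uv):
    uv=np.atleast_2d(uv).astype(float);K=c["K"]
    return np.c_[(uv[:,0]-K[0,2])/K[0,0],-(uv[:,1]-K[1,2])/K[1,1],-np.ones(len(uv))]@R.from_rotvec(c["attitude"]).as_matrix().T
def onplane(c,uv,z):
    d=rays(c,uv);t=(z-c["xyz"][2])/d[:,2]
    return c["xyz"]+d*t[:,None]
def cloud(c,mask):
    v,u=np.nonzero(mask&(c["range_z"]>0))
    return c["xyz"]+rays(c,np.c_[u,v])*c["range_z"][v,u][:,None]
def project(c,P):
    q=(np.atleast_2d(P)-c["xyz"])@R.from_rotvec(c["attitude"]).as_matrix();K=c["K"]
    return np.c_[K[0,2]+K[0,0]*q[:,0]/-q[:,2],K[1,2]-K[1,1]*q[:,1]/-q[:,2]]
def rect(c,mask,z):
    """min area rect of mask outline on plane z: centre, list of corners"""
    m=max(cv2.findContours(mask.astype(np.uint8),cv2.RETR_EXTERNAL,cv2.CHAIN_APPROX_NONE)[0],key=cv2.contourArea)[:,0]
    P=onplane(c,m,z)[:,:2].astype(np.float32)
    return cv2.minAreaRect(P)
E
python3 - <<'E'
from h import *
for cam in ("top","scene"):
  c=eyes.read_camera(cam)
  for n in ("block","board","ring","ramekin","tumbler","jar"):
    o=finder.outline_of(cam,n)
    for d in o[:2]:
        P=cloud(c,d["mask"]); print(cam,n,round(d["p"],2),d["bbox"],d["mask"].sum(),"med",np.median(P,0).round(1))
        if n in("block","board","ring"):
            print("   rect",rect(c,d["mask"],{"block":40,"board":48,"ring":85}[n]), cv2.boxPoints(rect(c,d["mask"],{"block":40,"board":48,"ring":85}[n])).round(1).tolist())
E
```

```text
top block 0.63 [122.6, 156.0, 385.9, 356.4] 35022 med [588.7  67.   40.5]
   rect ((575.5978393554688, 37.18019104003906), (301.23553466796875, 420.5888366699219), 6.493291854858398) [[402.20001220703125, 229.10000610351562], [449.70001220703125, -188.8000030517578], [749.0, -154.6999969482422], [701.5, 263.20001220703125]]
top board 0.98 [234.4, 240.9, 335.0, 312.4] 5770 med [533.3 -20.8  48.5]
   rect ((532.994873046875, -16.603271484375), (112.0745849609375, 159.8739471435547), 4.8633575439453125) [[470.3999938964844, 58.29999923706055], [483.8999938964844, -101.0], [595.5999755859375, -91.5], [582.0999755859375, 67.80000305175781]]
top ring 0.77 [150.2, 251.7, 198.3, 292.5] 817 med [541.7 165.1  70.8]
   rect ((539.4412841796875, 158.01544189453125), (77.56034851074219, 67.17652893066406), 64.35842895507812) [[492.3999938964844, 137.60000610351562], [552.9000244140625, 108.5], [586.5, 178.39999389648438], [525.9000244140625, 207.5]]
top ramekin 0.96 [302.8, 168.4, 330.5, 199.3] 913 med [696.4 -74.9  59.6]
top tumbler 0.58 [486.8, 196.2, 542.3, 247.9] 1745 med [ 621.5 -420.4   61.
[... 980 characters left out ...]
23.2999877929688, 166.0], [527.2000122070312, 209.39999389648438]]
scene ring 0.32 [252.0, 179.5, 515.7, 346.9] 26186 med [631.7  50.8  41.4]
   rect ((624.516357421875, 29.080474853515625), (308.3465576171875, 402.4701232910156), 6.48974084854126) [[448.6000061035156, 211.60000610351562], [494.1000061035156, -188.3000030517578], [800.4000244140625, -153.39999389648438], [755.0, 246.5]]
scene ramekin 0.94 [308.2, 275.7, 340.1, 309.5] 829 med [684.9 -73.1  63.8]
scene ramekin 0.4 [119.9, 207.0, 160.4, 260.8] 1487 med [ 536.2 -394.2   71.8]
scene tumbler 0.66 [101.2, 241.5, 148.5, 304.3] 2092 med [ 632.7 -408.8   71.1]
scene jar 0.58 [115.6, 208.4, 160.3, 260.9] 1517 med [ 536.3 -394.    71. ]
```

```bash
python3 - <<'E'
from h import *
from scipy.optimize import least_squares
print(r.nose_length)
for cam in ("top","scene"):
  c=eyes.read_camera(cam); o=finder.outline_of(cam,"ring")[0]
  P=cloud(c,cv2.dilate(o["mask"].astype(np.uint8),np.ones((5,5)))>0); P=P[(P[:,2]>50)]; 
  f=lambda p:np.hypot(P[:,0]-p[0],P[:,1]-p[1])-32.5
  s=least_squares(f,[542,160],loss="soft_l1",f_scale=2); print(cam,len(P),s.x,np.median(abs(s.fun)),P[:,2].max())
s=sensors.state(); M=R.from_rotvec(s["tcp_rot"]).as_matrix(); print(M.round(3), s["position"])
E
```

```text
11.0
top 677 [541.14769271 161.57060555] 0.5970189882919072 90.3570400772303
scene 1045 [546.02877032 163.03800979] 0.8847654164047256 90.11942383876874
[[ 0.906  0.424 -0.   ]
 [ 0.424 -0.906 -0.   ]
 [-0.     0.    -1.   ]] [ 233.17678465 -498.13080597  220.90344466]
```

Emit:
step_arm --commands '[[[0, 0, 0], -7.14], [[0, 0, 0], -7.14], [[0, 0, 0], -7.14], [[0, 0, 0], -7.14], [[0, 0, 0], -7.14], [[0, 0, 0], -7.14], [[0, 0, 0], -7.14], [[0, 0, 0], -7.14], [[0, 0, 0], -7.14], [[0, 0, 0], -7.14]]' --jaw 0

```text
time_s: 1.83
position: [233.2, -498.1, 220.9]
tcp_rot: [-2.085, -2.35, -0.0]
ft_force: [0.8, 0.3, -0.6]
finger_gap: 0.003
```

```bash
cat >> h.py <<'E'
def tool():
    s=sensors.state(); M=R.from_rotvec(s["tcp_rot"]).as_matrix(); return s,M
def to(x,y,z):
    s,M=tool(); print("t",round(s["time_s"],2),"pos",s["position"].round(1),"ang",np.degrees(np.arctan2(M[1,0],M[0,0])).round(2),"F",s["ft_force"].round(1),"gap",round(s["finger_gap"],2)); print("shift",(M.T@(np.array([x,y,z])-s["position"])).round(1))
B0=np.array([575.6,37.2]); BA=np.radians(6.49); BR=np.array([[np.cos(BA),-np.sin(BA)],[np.sin(BA),np.cos(BA)]])
def w(x,y): return B0+BR@np.array([x,y])
def l(p): return BR.T@(np.array(p)[:2]-B0)
E
python3 -c "
from h import *
to(543,162,220)
print(l([543,162]),l([533,-16.6]),l([690,-75]))"
```

```text
t 1.83 pos [ 233.2 -498.1  220.9] ang 96.84 F [ 0.8  0.3 -0.6] gap 0.0
shift [618.5 386.2   0.9]
[-18.28496693 127.68500297] [-48.40800538 -48.64015846] [ 100.98493516 -124.41158656]
```

Emit:
step_arm --commands '[[[30.9, 19.3, 0], 0.03], [[30.9, 19.3, 0], 0.03], [[30.9, 19.3, 0], 0.03], [[30.9, 19.3, 0], 0.03], [[30.9, 19.3, 0], 0.03], [[30.9, 19.3, 0], 0.03], [[30.9, 19.3, 0], 0.03], [[30.9, 19.3, 0], 0.03], [[30.9, 19.3, 0], 0.03], [[30.9, 19.3, 0], 0.03]]'

```text
time_s: 2.67
position: [391.2, -168.0, 221.2]
tcp_rot: [2.098, 2.337, 0.0]
ft_force: [0.5, -0.7, 1.0]
finger_gap: 0.004
```

Emit:
step_arm --commands '[[[30.9, 19.3, 0], 0], [[30.9, 19.3, 0], 0], [[30.9, 19.3, 0], 0], [[30.9, 19.3, 0], 0], [[30.9, 19.3, 0], 0], [[30.9, 19.3, 0], 0], [[30.9, 19.3, 0], 0], [[30.9, 19.3, 0], 0], [[30.9, 19.3, 0], 0], [[30.9, 19.3, 0], 0]]'

```text
time_s: 3.5
position: [549.9, 160.3, 220.9]
tcp_rot: [2.098, 2.338, 0.0]
ft_force: [0.4, -0.5, -0.2]
finger_gap: 0.002
```

```bash
python3 - <<'E'
from h import *
to(543,162,63)
c=eyes.read_camera("scene"); cv2.imwrite("pics/s1.png",c["color"][:,:,::-1])
E
```

```text
t 3.5 pos [549.9 160.3 220.9] ang 96.2 F [ 0.4 -0.5 -0.2] gap 0.0
shift [  2.5  -6.7 157.9]
```

View pics/s1.png

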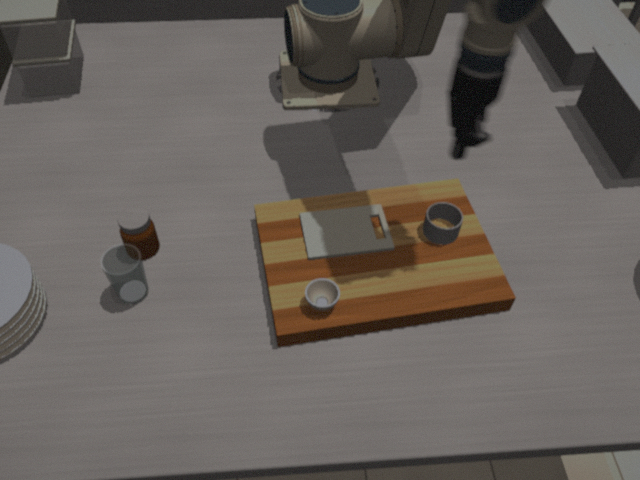

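Emit:
step_arm --commands '[[[2.5, -6.7, 10], 0.3], [[0, 0, 30], 0], [[0, 0, 30], 0], [[0, 0, 25], 0], [[0, 0, 20], 0], [[0, 0, 12], 0], [[0, 0, 0], 0], [[0, 0, 0], 0]]'

```text
time_s: 4.22
position: [542.3, 160.0, 93.7]
tcp_rot: [-2.104, -2.332, 0.001]
ft_force: [0.1, 0.4, 0.9]
finger_gap: 0.003
```

```bash
python3 - <<'E'
from h import *
to(543,162,63)
c=eyes.read_camera("scene"); cv2.imwrite("pics/s2.png",cv2.resize(c["color"][120:280,360:560,::-1],(800,640))[:600])
E
```

```text
t 4.22 pos [542.3 160.   93.7] ang 95.88 F [0.1 0.4 0.9] gap 0.0
shift [ 1.9  0.9 30.7]
```

View pics/s2.png

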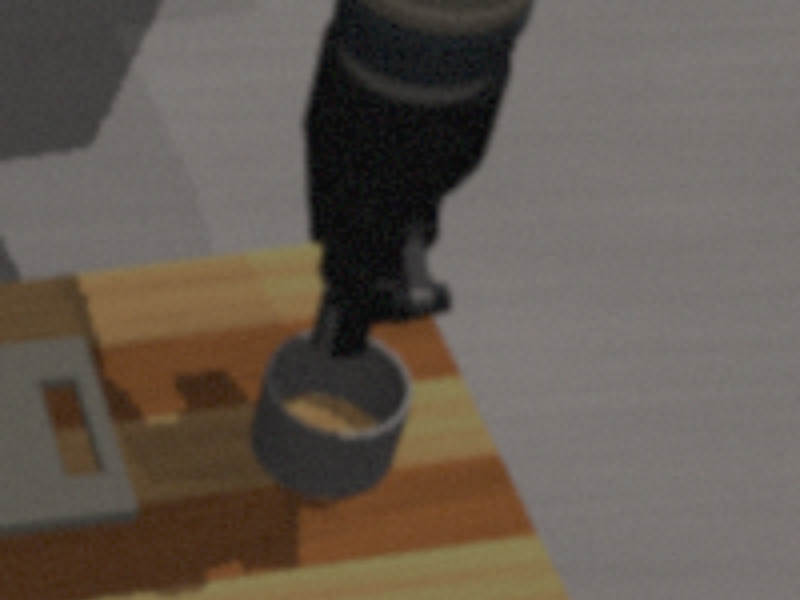

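```bash
python3 - <<'E'
from h import *
c=eyes.read_camera("scene")
for p in ([542.3,160,83],[543,162,85]): print((project(c,[p])-[360,120])*4)
t=eyes.read_camera("top"); cv2.imwrite("pics/t2.png",cv2.resize(t["color"][190:340,90:290,::-1],(800,600)))
print((project(t,[[542.3,160,83],[543,162,85]])-[90,190])*4)
E
```

```text
[[326.61295619 379.813561  ]]
[[331.99733457 377.82636708]]
[[329.08156872 323.97793735]
 [323.00589384 321.77422745]]
```

View pics/t2.png

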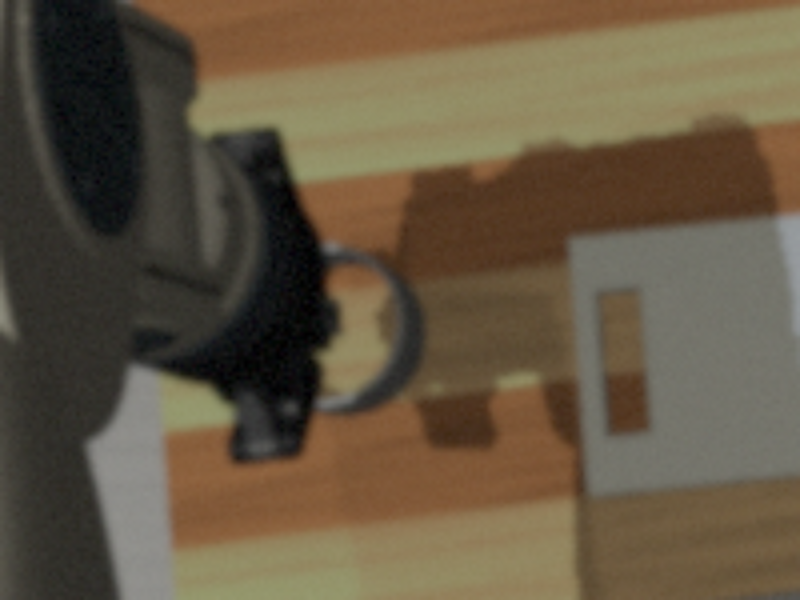

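```bash
python3 - <<'E'
from h import *
c=eyes.read_camera("scene")
m=np.zeros((480,640),bool); m[170:230,420:475]=1
P=cloud(c,m); 
for lo in range(70,140,5):
    Q=P[(P[:,2]>lo)&(P[:,2]<lo+5)]
    if len(Q): print(lo,len(Q),Q.min(0).round(0),Q.max(0).round(0))
np.set_printoptions(linewidth=250)
col=[]
for v in range(195,230,1):
    print(v,[tuple(x.round(0).astype(int).tolist()) for x in (c["xyz"]+rays(c,[[u,v]])*c["range_z"][v,u] for u in (441,445,449)) for x in x])
E
```

```text
70 63 [514. 130.  70.] [569. 196.  75.]
75 89 [512. 129.  75.] [574. 196.  80.]
80 97 [513. 129.  80.] [578. 196.  85.]
85 125 [514. 129.  85.] [580. 197.  90.]
90 1 [544. 192.  91.] [544. 192.  91.]
105 5 [539. 149. 105.] [551. 156. 109.]
110 10 [539. 149. 111.] [554. 166. 115.]
115 25 [538. 148. 115.] [557. 168. 120.]
120 27 [539. 147. 120.] [558. 167. 125.]
125 29 [537. 148. 125.] [558. 168. 130.]
130 28 [537. 147. 130.] [559. 166. 135.]
135 16 [538. 148. 135.] [559. 160. 139.]
195 [(541, 149, 136), (559, 149, 154), (572, 151, 168)]
196 [(546, 148, 138), (556, 151, 148), (573, 151, 166)]
197 [(546, 149, 135), (552, 153, 141), (573, 151, 164)]
198 [(546, 149, 133), (554, 153, 141), (576, 151, 164)]
199 [(546, 150, 130), (552, 154, 136), (575, 151, 161)]
200 [(550, 148, 132), (556, 153, 138), (576, 152, 159)]
201 [(549, 149, 128), (557, 153, 136), (576, 152, 157)]
202 [(551, 149, 128), (556, 154, 133), (559, 160, 136)]
203 [(552, 149, 126), (556, 155, 130), (555, 162, 129)]
204 [(550, 150, 121), (559, 154, 130), (555, 163, 126)]
205 [(549, 151, 118), (558, 154, 128), (557, 162, 125)
[... 583 characters left out ...]
, 184, 54)]
217 [(516, 171, 47), (518, 178, 49), (522, 184, 53)]
218 [(513, 173, 41), (518, 179, 46), (522, 185, 50)]
219 [(517, 171, 43), (517, 179, 42), (521, 186, 46)]
220 [(519, 171, 42), (519, 179, 41), (524, 185, 47)]
221 [(523, 170, 44), (524, 178, 44), (524, 186, 43)]
222 [(526, 169, 44), (525, 177, 43), (524, 186, 41)]
223 [(525, 170, 41), (528, 177, 43), (529, 184, 44)]
224 [(528, 170, 40), (529, 177, 41), (530, 184, 42)]
225 [(532, 168, 42), (531, 177, 40), (533, 184, 43)]
226 [(531, 169, 38), (535, 175, 43), (537, 182, 44)]
227 [(576, 151, 88), (536, 176, 40), (539, 182, 43)]
228 [(576, 151, 86), (577, 158, 87), (576, 166, 85)]
229 [(576, 151, 84), (579, 158, 87), (576, 166, 82)]
```

```bash
python3 - <<'E'
from h import *
to(543,162,63)
c=eyes.read_camera("scene")
im=c["color"][150:240,400:520,::-1].astype(float); im=np.clip((im/255)**0.5*255,0,255).astype(np.uint8)
cv2.imwrite("pics/s3.png",cv2.resize(im,(800,600),interpolation=cv2.INTER_CUBIC))
E
```

```text
t 4.42 pos [543.2 160.2  95.1] ang 95.88 F [ 0.1 -1.2 -0.1] gap 0.0
shift [ 1.8 -0.  32.1]
```

View pics/s3.png

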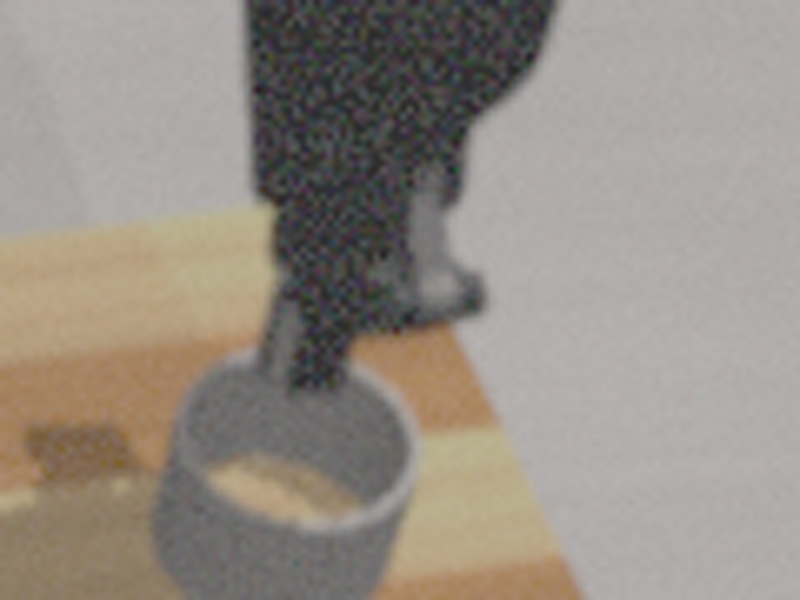

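Emit:
step_arm --commands '[[[1, 0, 5], 0], [[0, 0, 5], 0], [[0, 0, 5], 0], [[0, 0, 0], 0]]'

```text
time_s: 4.8
position: [541.7, 161.0, 77.6]
tcp_rot: [-2.104, -2.332, 0.002]
ft_force: [-0.0, -0.2, -0.2]
finger_gap: -0.003
```

```bash
cat > look.py <<'E'
from h import *
import sys
n=sys.argv[1]
to(543,162,63)
c=eyes.read_camera("scene")
im=c["color"][150:240,400:520,::-1].astype(float); im=np.clip((im/255)**0.5*255,0,255).astype(np.uint8)
cv2.imwrite(f"pics/{n}.png",cv2.resize(im,(800,600),interpolation=cv2.INTER_CUBIC))
print((project(c,[sensors.state()["position"]-[0,0,11]])-[400,150])*6.667)
E
python3 look.py s4
```

```text
t 4.8 pos [541.7 161.   77.6] ang 95.89 F [-0.  -0.2 -0.2] gap -0.0
shift [ 0.9  1.4 14.6]
[[270.59359102 469.96962877]]
```

View pics/s4.png

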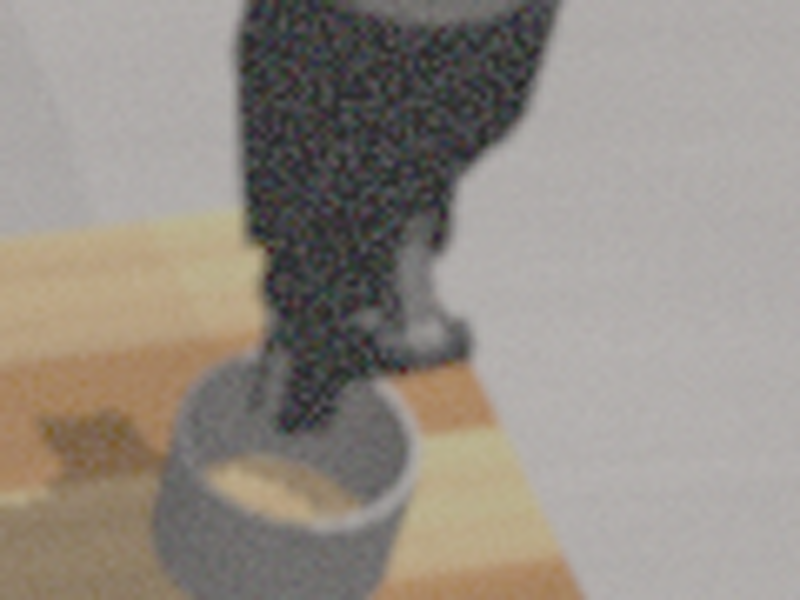

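```bash
python3 - <<'E'
from h import *
for cam,box in(("scene",(150,240,430,475)),):
  c=eyes.read_camera(cam)
  m=np.zeros((480,640),bool); m[box[0]:box[1],box[2]:box[3]]=1
  dark=(c["color"].max(2)<70)
  P=cloud(c,m&dark)
  for lo in range(60,180,8):
    Q=P[(P[:,2]>lo)&(P[:,2]<lo+8)&(P[:,0]>500)]
    if len(Q): print(lo,len(Q),Q.min(0).round(0),Q.max(0).round(0))
  for u,v in ((463,200),(468,203),(462,205)): print((c["xyz"]+rays(c,[[u,v]])*c["range_z"][v,u]).round(0))
E
```

```text
60 138 [511. 136.  60.] [581. 195.  68.]
68 136 [514. 135.  68.] [579. 195.  76.]
76 125 [514. 134.  76.] [581. 195.  84.]
84 23 [515. 134.  84.] [578. 192.  91.]
92 20 [538. 149.  92.] [554. 166. 100.]
100 35 [534. 148. 100.] [557. 169. 108.]
108 49 [538. 149. 108.] [560. 169. 116.]
116 30 [540. 149. 116.] [558. 165. 124.]
124 10 [535. 149. 125.] [554. 154. 131.]
132 45 [516. 146. 132.] [575. 172. 140.]
140 75 [505. 145. 140.] [580. 170. 148.]
148 59 [502. 143. 148.] [587. 175. 156.]
156 94 [501. 141. 156.] [592. 172. 164.]
164 68 [501. 142. 164.] [599. 176. 172.]
172 117 [526. 142. 172.] [605. 179. 180.]
[[599. 165. 183.]]
[[602. 175. 177.]]
[[587. 172. 157.]]
```

Emit:
step_arm --commands '[[[0, 0, 6], 0], [[0, 0, 6], 0], [[0, 0, 6], 0], [[0, 0, 2], 0], [[0, 0, 0], 0]]'

```text
time_s: 5.32
position: [541.9, 161.0, 58.0]
tcp_rot: [-2.104, -2.332, 0.002]
ft_force: [0.7, -0.7, 0.5]
finger_gap: -0.002
```

```bash
python3 look.py s5; python3 - <<'E'
from h import *
c=eyes.read_camera("scene")
m=np.zeros((480,640),bool); m[150:240,430:475]=1
P=cloud(c,m&(c["color"].max(2)<70))
for lo in range(50,150,6):
    Q=P[(P[:,2]>lo)&(P[:,2]<lo+6)&(P[:,0]>525)&(P[:,0]<565)&(abs(P[:,1]-158)<15)]
    if len(Q): print(lo,len(Q),Q.min(0).round(0),Q.max(0).round(0))
E
```

```text
t 5.32 pos [541.9 161.   58. ] ang 95.88 F [ 0.7 -0.7  0.5] gap -0.0
shift [ 0.9  1.2 -5. ]
[[258.40633886 516.59379057]]
68 2 [538. 150.  71.] [546. 153.  73.]
74 17 [536. 149.  75.] [555. 165.  80.]
80 25 [536. 149.  80.] [557. 168.  86.]
86 33 [533. 149.  86.] [557. 169.  92.]
92 32 [536. 149.  92.] [557. 170.  98.]
98 17 [538. 148.  98.] [557. 157. 103.]
104 11 [535. 148. 104.] [555. 155. 109.]
110 16 [531. 147. 111.] [557. 152. 116.]
116 31 [535. 145. 116.] [563. 168. 122.]
122 36 [530. 147. 122.] [564. 170. 128.]
128 14 [543. 146. 129.] [560. 168. 133.]
134 46 [533. 143. 134.] [561. 172. 140.]
140 28 [535. 143. 140.] [562. 159. 146.]
146 23 [528. 143. 147.] [565. 154. 152.]
```

View pics/s5.png

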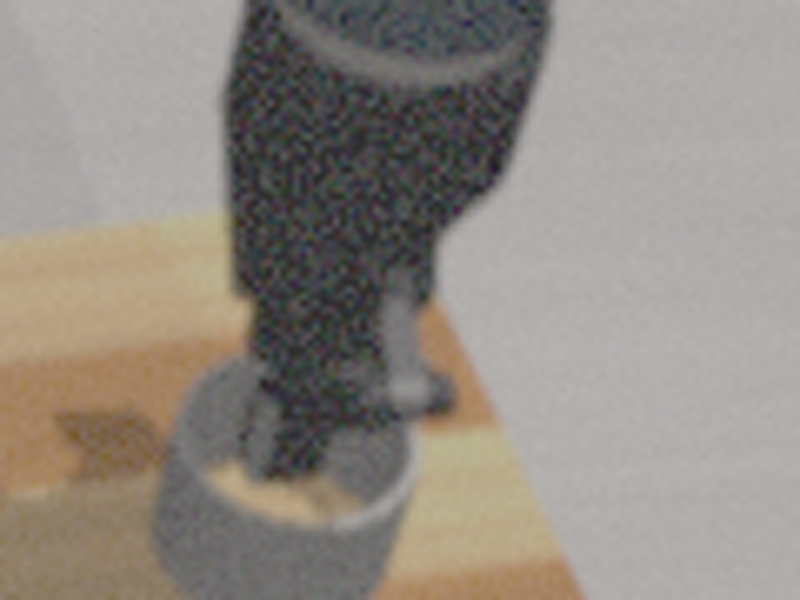

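Emit:
step_arm --commands '[[[0, 4, 3], 0], [[0, 5, 2], 0], [[0, 5, 0], 0], [[0, 5, 0], 0], [[0, 5, 0], 0], [[0, 5, 0], 0], [[0, 5, 0], 0], [[0, 5, 0], 0], [[0, 5, 0], 0], [[0, 5, 0], 0]]'

```text
time_s: 6.25
position: [591.6, 166.1, 53.9]
tcp_rot: [2.105, 2.332, -0.0]
ft_force: [-0.7, -1.2, 0.3]
finger_gap: -0.0
```

```bash
python3 - <<'E'
from h import *
to(543,162,63)
c=eyes.read_camera("scene"); cv2.imwrite("pics/s6.png",cv2.resize(c["color"][100:340,240:560,::-1],(800,600)))
E
```

```text
t 6.25 pos [591.6 166.1  53.9] ang 95.88 F [-0.7 -1.2  0.3] gap -0.0
shift [  0.9 -48.8  -9.1]
```

View pics/s6.png

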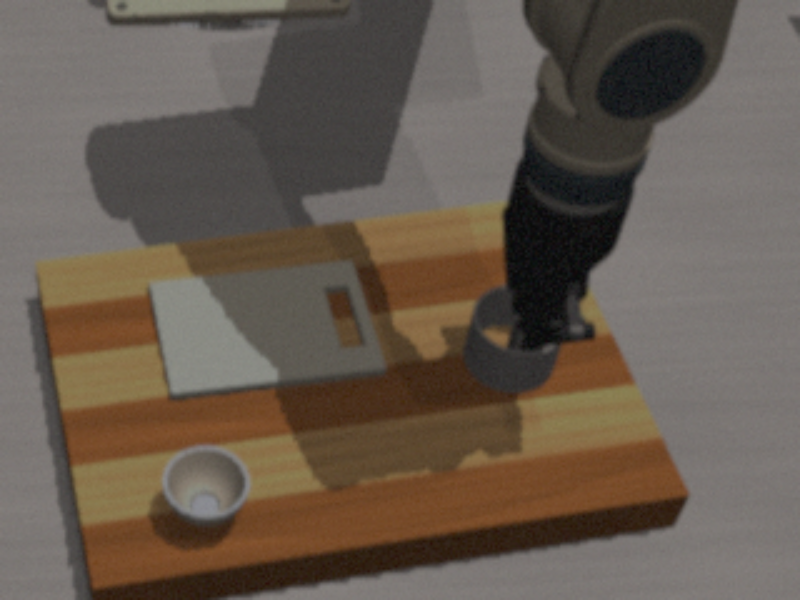

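The ring (about (512,340) in the crop) is sliding upright along +x with the finger inside it; the board has not moved.

Emit:
step_arm --commands '[[[0, 6, 0], 0], [[0, 7, 0], 0], [[0, 7, 0], 0], [[0, 7, 0], 0], [[0, 7, 0], 0], [[0, 7, 0], 0], [[0, 7, 0], 0], [[0, 7, 0], 0], [[0, 6, 0], 0], [[0, 4, 0], 0]]'

```text
time_s: 7.13
position: [656.6, 172.8, 53.7]
tcp_rot: [2.105, 2.332, 0.0]
ft_force: [-0.9, -0.9, 0.9]
finger_gap: 0.0
```

Emit:
step_arm --commands '[[[0, 0, 0], 0], [[0, -6, 0], 0], [[0, -6, 0], 0], [[0, 0, -10], 0], [[0, 0, -25], 0], [[0, 0, -30], 0], [[0, 0, -30], 0], [[0, 0, 0], 0]]'

```text
time_s: 7.8
position: [645.7, 171.9, 156.5]
tcp_rot: [2.1, 2.328, 0.012]
ft_force: [0.1, 0.9, 0.6]
finger_gap: -0.0
```

```bash
python3 - <<'E'
from h import *
from scipy.optimize import least_squares
to(*w(-48,-175),150)
c=eyes.read_camera("scene"); cv2.imwrite("pics/s7.png",c["color"][:,:,::-1])
o=finder.outline_of("scene","ring")[0]
P=cloud(c,o["mask"]);P=P[(P[:,2]>50)&(P[:,2]<92)]
s=least_squares(lambda p:np.hypot(P[:,0]-p[0],P[:,1]-p[1])-32.5,np.median(P,0)[:2],loss="soft_l1",f_scale=2);print(o["p"],s.x,l(s.x))
E
```

```text
t 7.8 pos [645.7 171.9 156.5] ang 95.89 F [0.1 0.9 0.6] gap -0.0
shift [-302.3 -129.8    5.2]
0.73 [641.40873492 168.17803396] [ 80.19142722 122.70032588]
```

View pics/s7.png

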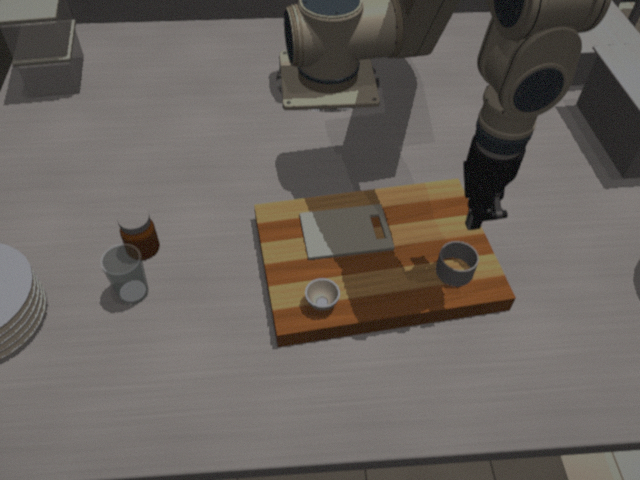

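Emit:
step_arm --commands '[[[-28.7, -13, 0], -0.06], [[-28.7, -13, 0], -0.06], [[-28.7, -13, 0], -0.06], [[-28.7, -13, 0], -0.06], [[-28.7, -13, 0], -0.06], [[-28.7, -13, 0], -0.06], [[-28.7, -13, 0], -0.06], [[-28.7, -13, 0], -0.06], [[-28.7, -13, 0], -0.06], [[-28.7, -13, 0], -0.06]]' --jaw 60

```text
time_s: 8.73
position: [543.8, -128.7, 148.1]
tcp_rot: [-2.091, -2.343, 0.001]
ft_force: [1.1, -0.3, 0.7]
finger_gap: 0.704
```

Emit:
step_arm --commands '[[[0, 0, 25], 0], [[0, 0, 25], 0], [[0, 0, 20], 0], [[0, 0, 10], 0], [[0, 0, 5], 0], [[0, 0, 0], 0]]'

```text
time_s: 9.23
position: [544.7, -127.4, 63.0]
tcp_rot: [-2.091, -2.342, 0.001]
ft_force: [-0.2, -0.1, 1.6]
finger_gap: 0.705
```

```bash
python3 - <<'E'
from h import *
to(*w(-48,-160),60)
c=eyes.read_camera("scene"); cv2.imwrite("pics/s8.png",cv2.resize(c["color"][130:310,220:460,::-1],(800,600)))
E
```

```text
t 9.23 pos [ 544.7 -127.4   63. ] ang 96.5 F [-0.2 -0.1  1.6] gap 0.7
shift [0.  1.3 3. ]
```

View pics/s8.png

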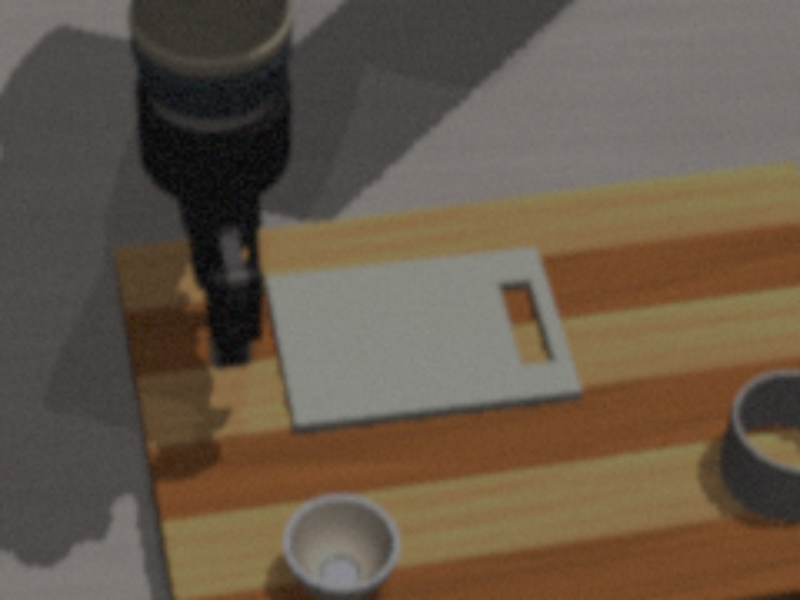

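Emit:
step_arm --commands '[[[0, 1.3, 5], 0], [[0, 0, 3], 0], [[0, 0, 2], 0], [[0, 0, 0], 0]]'

```text
time_s: 9.62
position: [546.6, -127.5, 53.8]
tcp_rot: [-2.092, -2.344, 0.0]
ft_force: [-0.9, 0.0, -1.1]
finger_gap: 0.704
```

Emit:
step_arm --commands '[[[0, 0, 2], 0], [[0, 0, 1.5], 0], [[0, 0, 0], 0]]'

```text
time_s: 9.87
position: [546.5, -127.6, 50.2]
tcp_rot: [-2.092, -2.343, 0.0]
ft_force: [-0.2, -0.2, -0.3]
finger_gap: 0.701
```

```bash
python3 - <<'E'
from h import *
to(*w(-48,-160),44)
c=eyes.read_camera("scene"); cv2.imwrite("pics/s9.png",cv2.resize(c["color"][190:265,260:360,::-1],(800,600)))
E
```

```text
t 9.87 pos [ 546.5 -127.6   50.2] ang 96.48 F [-0.2 -0.2 -0.3] gap 0.7
shift [ 0.4 -0.5  6.2]
```

View pics/s9.png

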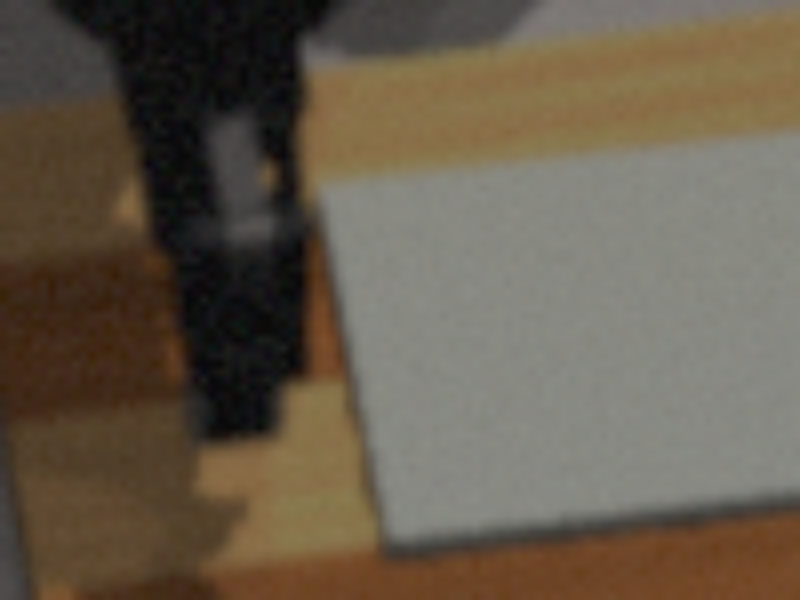

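Emit:
step_arm --commands '[[[0, 0, 1.5], 0], [[0, 0, 1.5], 0], [[0, 0, 0], 0]]'

```text
time_s: 10.17
position: [546.5, -127.6, 47.1]
tcp_rot: [-2.092, -2.343, 0.0]
ft_force: [0.4, -0.2, 0.2]
finger_gap: 0.702
```

Emit:
step_arm --commands '[[[0, 0, 1], 0], [[0, 0, 1], 0], [[0, 0, 0], 0]]'

```text
time_s: 10.42
position: [546.5, -127.6, 45.2]
tcp_rot: [-2.092, -2.343, 0.0]
ft_force: [-0.4, -0.3, 0.4]
finger_gap: 0.705
```

Emit:
step_arm --commands '[[[0, 0, 1], 0], [[0, 0, 1], 0], [[0, 0, 0], 0]]'

```text
time_s: 10.67
position: [546.5, -127.6, 43.2]
tcp_rot: [-2.092, -2.343, 0.0]
ft_force: [0.3, -0.0, 0.0]
finger_gap: 0.703
```

Emit:
step_arm --commands '[[[0, 0, 1], 0], [[0, 0, 1], 0], [[0, 0, 0], 0]]'

```text
time_s: 10.92
position: [546.5, -127.6, 41.1]
tcp_rot: [-2.092, -2.343, 0.0]
ft_force: [-0.7, 0.4, -0.0]
finger_gap: 0.703
```

Emit:
step_arm --commands '[[[0, 0, 1], 0], [[0, 0, 0.5], 0], [[0, 0, 0], 0]]'

```text
time_s: 11.17
position: [546.6, -127.6, 39.7]
tcp_rot: [-2.092, -2.343, 0.0]
ft_force: [0.1, 0.1, -0.4]
finger_gap: 0.705
```

```bash
python3 - <<'E'
from h import *
to(*w(-48,-160),44)
c=eyes.read_camera("scene"); cv2.imwrite("pics/s10.png",cv2.resize(c["color"][190:265,260:360,::-1],(800,600)))
m=np.zeros((480,640),bool); m[200:255,275:300]=1
P=cloud(c,m&(c["color"].max(2)<50))
for lo in range(36,90,4):
    Q=P[(P[:,2]>lo)&(P[:,2]<lo+4)]
    if len(Q): print(lo,len(Q),Q.min(0).round(0),Q.max(0).round(0))
E
```

```text
t 11.17 pos [ 546.6 -127.6   39.7] ang 96.48 F [ 0.1  0.1 -0.4] gap 0.71
shift [ 0.4 -0.6 -4.3]
40 7 [ 506. -142.   40.] [ 539. -136.   44.]
60 3 [ 515. -131.   61.] [ 585. -128.   64.]
64 12 [ 514. -134.   64.] [ 588. -117.   68.]
68 22 [ 516. -136.   68.] [ 591. -115.   72.]
72 12 [ 580. -131.   72.] [ 591. -113.   75.]
76 16 [ 521. -136.   76.] [ 591. -117.   80.]
80 6 [ 587. -126.   81.] [ 590. -117.   83.]
84 1 [ 592. -128.   85.] [ 592. -128.   85.]
```

View pics/s10.png

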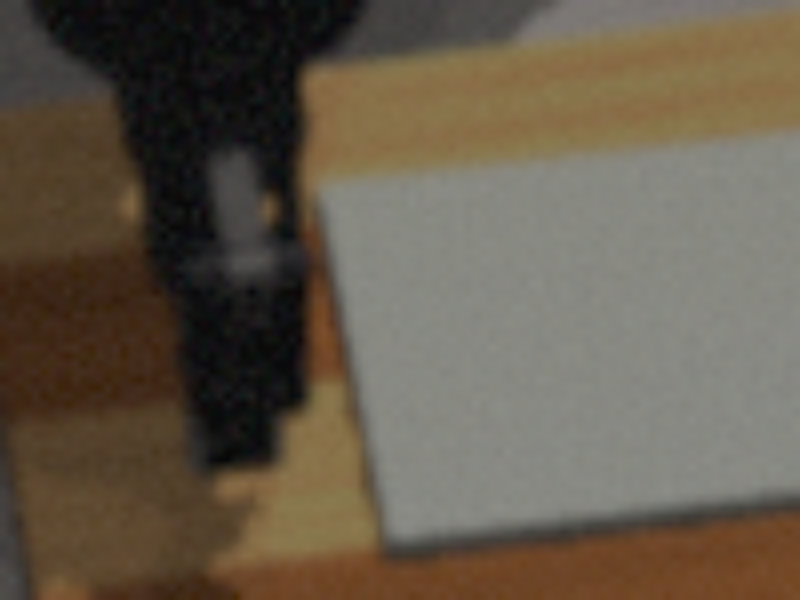

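Emit:
step_arm --commands '[[[0, 0, 1.5], 0], [[0, 0, 1.5], 0], [[0, 0, 0], 0]]'

```text
time_s: 11.47
position: [546.5, -127.5, 36.5]
tcp_rot: [-2.092, -2.343, 0.0]
ft_force: [0.7, -0.6, -0.3]
finger_gap: 0.702
```

Emit:
step_arm --commands '[[[0, 0, 1.5], 0], [[0, 0, 1.5], 0], [[0, 0, 0], 0]]'

```text
time_s: 11.72
position: [546.5, -127.5, 33.5]
tcp_rot: [-2.092, -2.343, 0.0]
ft_force: [-0.1, 0.1, 0.3]
finger_gap: 0.702
```

Emit:
step_arm --commands '[[[0, 0, 1.5], 0], [[0, 0, 1.5], 0], [[0, 0, 0], 0]]'

```text
time_s: 11.97
position: [546.5, -127.6, 30.6]
tcp_rot: [-2.092, -2.343, 0.0]
ft_force: [0.8, 0.7, 0.0]
finger_gap: 0.701
```

Emit:
step_arm --commands '[[[0, 0, 1], 0], [[0, 0, 1], 0], [[0, 0, 0], 0]]'

```text
time_s: 12.22
position: [546.5, -127.6, 28.7]
tcp_rot: [-2.092, -2.343, 0.0]
ft_force: [0.3, -0.5, 0.0]
finger_gap: 0.7
```

```bash
python3 - <<'E'
from h import *
to(*w(-48,-160),44)
c=eyes.read_camera("scene"); cv2.imwrite("pics/s11.png",cv2.resize(c["color"][190:265,260:360,::-1],(800,600)))
m=np.zeros((480,640),bool); m[200:255,275:300]=1
P=cloud(c,m&(c["color"].max(2)<50))
for lo in range(36,90,4):
    Q=P[(P[:,2]>lo)&(P[:,2]<lo+4)]
    if len(Q): print(lo,len(Q),Q.min(0).round(0),Q.max(0).round(0))
E
```

```text
t 12.22 pos [ 546.5 -127.6   28.7] ang 96.49 F [ 0.3 -0.5  0. ] gap 0.7
shift [  0.4  -0.5 -15.3]
40 4 [ 517. -142.   41.] [ 580. -119.   43.]
48 1 [ 583. -132.   51.] [ 583. -132.   51.]
52 17 [ 515. -136.   52.] [ 590. -115.   56.]
56 17 [ 516. -136.   56.] [ 590. -117.   60.]
60 15 [ 518. -136.   60.] [ 591. -115.   64.]
64 11 [ 582. -135.   64.] [ 591. -117.   67.]
68 11 [ 588. -130.   68.] [ 593. -117.   71.]
72 2 [ 590. -128.   73.] [ 592. -121.   73.]
88 4 [ 587. -136.   88.] [ 604. -114.   92.]
```

View pics/s11.png

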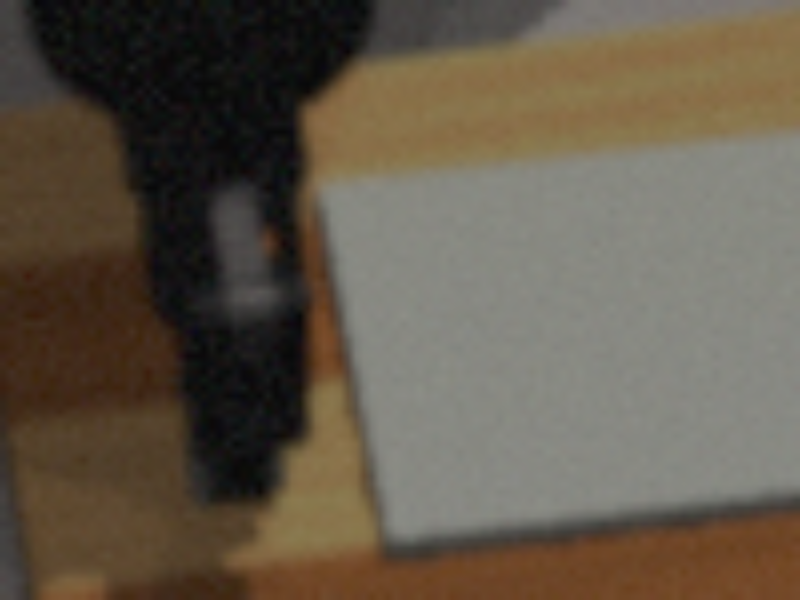

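Emit:
step_arm --commands '[[[0, 0, 1], 0], [[0, 0, 1], 0], [[0, 0, 1], 0], [[0, 0, 0], 0]]'

```text
time_s: 12.6
position: [546.5, -127.6, 25.6]
tcp_rot: [-2.092, -2.343, 0.0]
ft_force: [0.6, -0.3, 0.3]
finger_gap: 0.703
```

Emit:
step_arm --commands '[[[0, 0, 1], 0], [[0, 0, 1], 0], [[0, 0, 0], 0]]'

```text
time_s: 12.85
position: [546.7, -127.6, 24.6]
tcp_rot: [2.092, 2.343, 0.0]
ft_force: [-2.6, 0.6, 8.0]
finger_gap: 0.705
```

Emit:
step_arm --commands '[[[0, 0, 1], 0], [[0, 0, 1], 0], [[0, 0, 0], 0]]'

```text
time_s: 13.1
position: [546.8, -127.6, 24.4]
tcp_rot: [2.091, 2.342, 0.001]
ft_force: [-9.0, 3.0, 27.2]
finger_gap: 0.702
```

Emit:
step_arm --commands '[[[0, 0, -3], 0], [[0, 0, -2.5], 0], [[4, 0, 0], 0], [[5, 0, 0], 0], [[5, 0, 0], 0], [[5, 0, 0], 0], [[5, 0, 0], 0], [[5, 0, 0], 0], [[5, 0, 0], 0], [[5, 0, 0], 0]]'

```text
time_s: 13.93
position: [542.2, -88.3, 27.3]
tcp_rot: [-2.092, -2.344, 0.0]
ft_force: [-0.3, 0.2, -0.4]
finger_gap: 0.701
```

```bash
cat > bd.py <<'E'
from h import *
to(*w(-48,60),27)
print("tcp local",l(sensors.state()["position"]))
for cam,dz in (("top",48),("scene",48)):
    c=eyes.read_camera(cam)
    cv2.imwrite(f"pics/b_{cam}_{int(sensors.state()['time_s']*100)}.png",c["color"][:,:,::-1]); print(f"pics/b_{cam}_{int(sensors.state()['time_s']*100)}.png")
    o=finder.outline_of(cam,"board")
    if not o: print(cam,"no board");continue
    q=rect(c,o[0]["mask"],dz); b=cv2.boxPoints(q)
    L=np.array([l(p) for p in b]); print(cam,round(o[0]["p"],2),[round(x,1) for x in q[1]],round(q[2],2),"local corners",L.round(1).tolist())
E
python3 bd.py
```

```text
t 13.93 pos [542.2 -88.3  27.3] ang 96.5 F [-0.3  0.2 -0.4] gap 0.7
shift [180.9  -0.6   0.3]
tcp local [ -47.41348758 -120.89229492]
pics/b_top_1398.png
top 0.8 [66.3, 65.4] 6.77 local corners [[-61.1, 49.2], [-60.8, -16.2], [5.5, -15.9], [5.2, 49.6]]
pics/b_scene_1408.png
scene 0.75 [117.3, 163.5] 6.59 local corners [[-104.1, 51.6], [-103.8, -112.0], [13.5, -111.8], [13.2, 51.8]]
```

View pics/b_scene_1408.png

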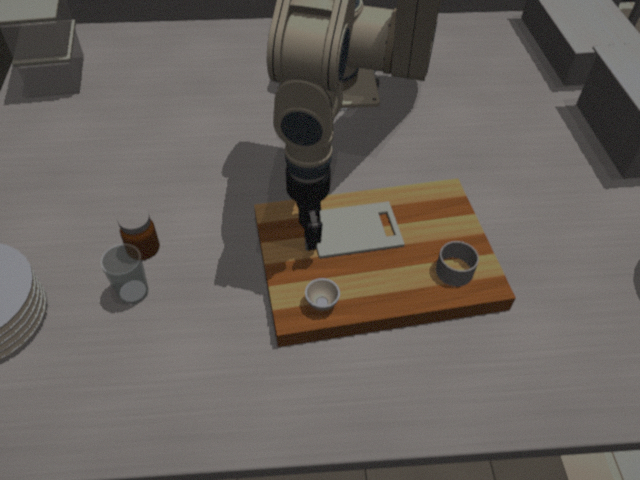

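The pusher at (312,235) now touches the board's rear edge. The board has moved and is squared up, and the ring at (458,262) is well to the side.

Emit:
step_arm --commands '[[[5, 0, 0], 0], [[7, 0, 0], 0], [[8, 0, 0], 0], [[8, 0, 0], 0], [[8, 0, 0], 0], [[8, 0, 0], 0], [[8, 0, 0], 0], [[8, 0, 0], 0], [[8, 0, 0], 0], [[8, 0, 0], 0]]'

```text
time_s: 14.97
position: [533.6, -12.5, 27.4]
tcp_rot: [2.092, 2.344, 0.0]
ft_force: [-0.2, -1.0, 0.8]
finger_gap: 0.704
```

Emit:
step_arm --commands '[[[8, 0, 0], 0], [[8, 0, 0], 0], [[8, 0, 0], 0], [[8, 0, 0], 0], [[8, 0, 0], 0], [[8, 0, 0], 0], [[8, 0, 0], 0], [[8, 0, 0], 0], [[6, 0, 0], 0], [[4, 0, 0], 0]]'

```text
time_s: 15.8
position: [525.1, 61.0, 27.4]
tcp_rot: [-2.092, -2.344, 0.0]
ft_force: [-0.1, -0.8, 0.2]
finger_gap: 0.702
```

```bash
python3 bd.py
```

```text
t 15.8 pos [525.1  61.   27.4] ang 96.51 F [-0.1 -0.8  0.2] gap 0.7
shift [30.6 -0.5  0.4]
tcp local [-47.45312526  29.39144639]
pics/b_top_1585.png
top no board
pics/b_scene_1595.png
scene 0.6 [117.1, 163.6] 6.34 local corners [[-103.9, 202.1], [-104.3, 38.6], [12.9, 38.3], [13.3, 201.8]]
```

Emit:
step_arm --commands '[[[5, 0, 0], 0], [[7, 0, 0], 0], [[7, 0, 0], 0], [[7, 0, 0], 0], [[6, 0, 0], 0], [[5, 0, 0], 0], [[4, 0, 0], 0], [[2, 0, 0], 0], [[1, 0, 0], 0], [[0, 0, 0], 0]]'

```text
time_s: 16.83
position: [520.3, 104.1, 27.4]
tcp_rot: [2.092, 2.344, 0.0]
ft_force: [-0.7, 0.1, -0.3]
finger_gap: 0.707
```

```bash
python3 bd.py
```

```text
t 16.83 pos [520.3 104.1  27.4] ang 96.5 F [-0.7  0.1 -0.3] gap 0.71
shift [-12.7  -0.7   0.4]
tcp local [-47.34814008  72.73750969]
pics/b_top_1688.png
top 0.45 [19.7, 32.5] 77.19 local corners [[-111.6, 104.0], [-80.9, 93.3], [-74.4, 111.9], [-105.1, 122.6]]
pics/b_scene_1698.png
scene 0.61 [116.9, 164.8] 6.59 local corners [[-104.3, 245.2], [-104.0, 80.4], [12.8, 80.6], [12.5, 245.4]]
```

Emit:
step_arm --commands '[[[2, 0, 0], 0], [[2, 0, 0], 0], [[1, 0, 0], 0], [[0, 0, 0], 0], [[0, 0, 0], 0], [[-6, 0, 0], 0], [[-20, 0, 0], 0], [[-30, 0, -5], 0], [[-20, 0, -20], 0], [[0, 0, -30], 0]]'

```text
time_s: 17.87
position: [527.3, 30.1, 80.9]
tcp_rot: [-2.093, -2.339, 0.005]
ft_force: [0.1, 0.2, 0.2]
finger_gap: 0.702
```

Emit:
step_arm --commands '[[[-30, 0, -30], 0], [[-40, 0, -10], 0], [[-40, 0, 0], 0], [[-40, 0, 0], 0], [[-40, 0, 0], 0], [[-40, 0, 0], 0], [[-40, 0, 0], 0], [[-20, 0, 0], 0], [[0, 0, 0], 0]]'

```text
time_s: 18.62
position: [560.9, -259.2, 121.1]
tcp_rot: [2.097, 2.339, -0.001]
ft_force: [-0.2, -0.2, -0.0]
finger_gap: 0.706
```

```bash
python3 bd.py; ls pics; python3 - <<'E'
from h import *
from scipy.optimize import least_squares
for cam in("top","scene"):
    c=eyes.read_camera(cam);o=finder.outline_of(cam,"ring")[0]
    P=cloud(c,o["mask"]);P=P[(P[:,2]>50)&(P[:,2]<92)]
    s=least_squares(lambda p:np.hypot(P[:,0]-p[0],P[:,1]-p[1])-32.5,np.median(P,0)[:2],loss="soft_l1",f_scale=2);print("ring",o["p"],s.x,l(s.x))
    for n in("block","ramekin"):
        o=finder.outline_of(cam,n)[0]; print(n,np.median(cloud(c,o["mask"]),0).round(1),rect(c,o["mask"],40) if n=="block" else "")
    for n in ("tumbler","jar"):
        o=finder.outline_of(cam,n)
        if o: print(n,np.median(cloud(c,o[0]["mask"]),0).round(1))
E
```

```text
t 18.62 pos [ 560.9 -259.2  121.1] ang 96.23 F [-0.2 -0.2 -0. ] gap 0.71
shift [352.9  -1.4  93.8]
tcp local [ -48.15466456 -292.82706529]
pics/b_top_1866.png
top 0.68 [110.6, 161.8] 6.78 local corners [[-106.1, 247.8], [-105.3, 85.9], [5.4, 86.5], [4.6, 248.3]]
pics/b_scene_1876.png
scene 0.61 [118.1, 165.8] 6.57 local corners [[-104.2, 251.0], [-104.0, 85.2], [14.1, 85.3], [13.9, 251.1]]
b_scene_1408.png
b_scene_1595.png
b_scene_1698.png
b_scene_1876.png
b_top_1398.png
b_top_1585.png
b_top_1688.png
b_top_1866.png
s1.png
s10.png
s11.png
s2.png
s3.png
s4.png
s5.png
s6.png
s7.png
s8.png
s9.png
scene0.png
t2.png
top0.png
ring 0.9 [636.29659882 166.98002183] [ 74.97664067 122.08781482]
block [585.1  21.6  40.5] ((575.6256713867188, 36.79551696777344), (300.6383056640625, 420.8982238769531), 6.438397407531738)
ramekin [697.  -74.8  58.9] 
jar [ 512.5 -421.5   90.3]
ring 0.77 [641.46052504 168.06303067] [ 80.22988665 122.58020575]
block [621.2  11.1  41.3] ((588.0682983398438, 38.689605712890625), (325.2972412109375, 424.1336669921875), 6.619824409484863)
ramekin [684.5 -72.6  63.3] 
tumbler [ 633.1 -409.3   71.5]
jar [ 535.3 -394.2   72. ]
```

View pics/b_top_1866.png

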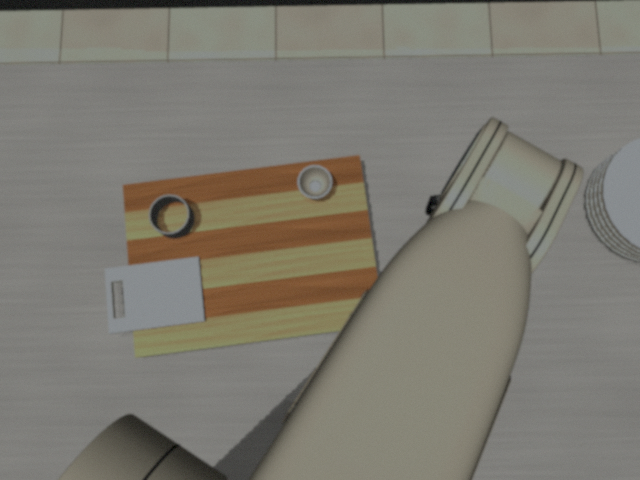

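View pics/b_scene_1876.png

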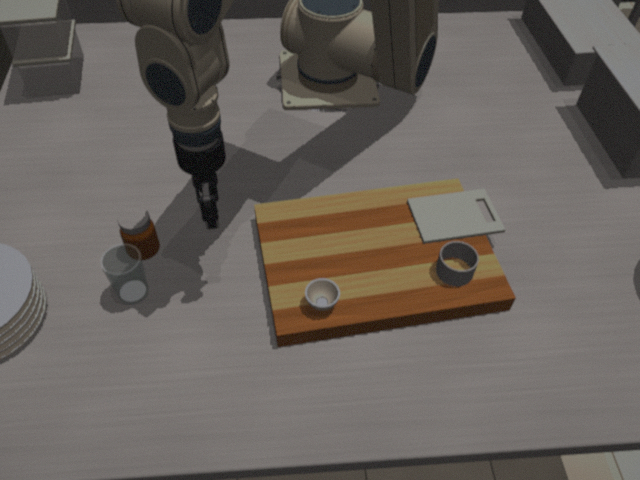

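In both views the board sticks out square over the left edge, with its slot at (118,299) in top and (485,210) in scene. The ring is upright and clear of it at (171,215) in top. The ramekin, tumbler and jar are where they started. I'm handing the job in.

```bash
python3 -c "
from rig import workorder
print(workorder.hand_in())"
```

```text
the job is handed in; nothing more can be done
None
```

The job is done and handed in at about 19 s on the robot's clock, well under the 58 s limit. No verdict was reported.

- **Ring:** I dragged it about 95–100 mm towards the block's far side with the closed fingertips inside it. It stands upright on the block at about x 75–80, y 122 mm in the block frame, roughly 30 mm or more clear of the board.
- **Board:** I pushed it from its rear edge with the two spread fingertips. Its slotted end measures about 248 mm (top camera) to 251 mm (scene camera) from the block's centre. The scene outline runs 1–3 mm large, so I take the overhang as about 38–40 mm. The board is square to the edge within about 0.5°, and its centre is about 49 mm from the edge's middle.
- **Robot:** The arm was backed off with no force on the tool.

Some checks disagreed or were incomplete:
- **Fingertip height:** Touching the block with the jaws at 60 mm showed the tips about 15 mm behind the TCP, not 11 mm ahead. I set the pushing height from that touch, which reached about 27 N.
- **Ring position:** The two cameras differ by about 5 mm.
- **Left-alone objects:** The last top-camera picture had the jar and tumbler hidden by the arm, so its jar reading was off. The scene camera showed both unmoved, and both cameras showed the ramekin unmoved.

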